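Start the column clamp screw square with the socket key

ROBOT

A 7-joint arm with a two-finger parallel gripper is mounted at the origin on the work surface. World frame = base frame: x ahead of the robot, y to its left, z up, the work surface at z = 0. Lengths are in m, angles in rad, forces in N, time in s.
With the tool pointing down it reaches from about 0.4 to 0.85 m from the base axis. Payload 4.5 kg.
Tool frame: the origin (TCP) lies midway between the tips of the shut fingers; the grasp point (between the pads) lies 19 mm behind it; z points along the fingers, y is the line along which they close (so a half turn about z gives the same grasp; the last joint's range is limited). The gripper opens to 88 mm and grips with 3 to 60 N. Pads are 18 mm wide; open, the fingers measure 123 mm over their backs; the gripper's body (75 mm by 187 mm) begins 45 mm behind the grasp point.
Start: joints at [1.209, 0.689, -0.195, 1.565, 0.157, 0.902, -0.215], TCP at [0.241, -0.577, 0.239] pointing down, gripper open.
Joint ranges: [-3.01, 3.01], [-0.46, 2.08], [-1.47, 1.51], [0.13, 2.56], [-1, 4.14], [0.04, 2.09], [-2.66, 2.66]. Speed limits (rad/s): [2.57, 2.57, 3.14, 3.14, 3.14, 3.14, 3.14].

INTERFACE

Orientations are given as a unit quaternion [x, y, z, w].
In Python, from plant import r, eyes, finish_job gives the robot as it stands. The module is installed in compiled form; this text tells all that it offers.
- The arm moves only by the tool move_arm, never from a script. Its argument "motion" is a list of rows, each a list of 7 numbers: the shift along the tool's x, y, z in mm, then the turn, a rotation vector about the tool's x, y, z in degrees, then the closure, from 0 (fully open) to 1 (shut). A call has 1 to 5 rows; each row is the pose to reach, as a shift and turn from the pose commanded when the call began, along the tool's axes at that moment; what a row does not reach only later rows make up. A row lasts 1/8 s, in which the tool goes at most 62.5 mm and 10.7 degrees, less where a joint would pass 70% of its speed; a pose out of reach is approached as far as the arm can. A call with a gripper value outside its range is refused whole. The fingers move at their own pace and stop on an object; "newtons" is the grip in N (left out, the last holds). Time passes only in rows, so rows that repeat a pose let the fingers close. It gives the time, the measured TCP pose, the force, the opening and the grip force at its end, in the units of the state.
- r.get_state(): the state, without advancing time (a new reading comes with each control period).
- eyes.snapshot(name): name is "scene" or "top" or "wrist"; returns a dict with "frame" (400x640x3 uint8, red, green, blue), "z_map" (400x640 float32, m along the optical axis (not along the pixel's ray), 0 where there is no reading), "intrinsics" (3x3 intrinsics, pixels), "world_to_cam" (4x4, takes a point from world to camera coordinates). Camera axes: x right, y down, z forward; pixel columns grow to the right and rows downward; lengths in m; the calibration is good to about 2 mm. A picture is of the moment at which its call begins.
- finish_job(): hands the job in; it is judged then, once.
The state is a dict: "clock": time; "q": joint angles; "qd": joint speeds; "joint_torque": joint torques, N m; "tool_pos": TCP position; "eef_rot": TCP orientation; "contact_force": force on the tool from outside, world axes, zero at the start; "moment": the same for the moment, N m; "opening": opening from 0.0 (shut) to 1.0 (fully open); "finger_force": force on a finger pad.
Only numpy, scipy, OpenCV 4.12 (cv2) and the standard library are available. Lean on these libraries where they do the work, as an engineer would, in place of code of your own. Each camera call takes 0.05 s, during which the arm holds its last target. There are 200 camera calls.

TASK

Take the red-handled socket key, set it upright and fully down over the square brass head of the clamp screw before you turn anything, then turn the screw clockwise with the key until the yellow pointer on its disc points at the green mark. Keep the key square and fully down on the screw while turning, let go and leave it standing there, and leave the other things on the bench where they are.

Things in the scene. Friction and masses are not known exactly. Their poses are not given: they have to be found in the camera images.
- key_grip (a point): centre of the red handle of the loose socket key (0.35 kg), which stands upright on its open end. Axes: z up the key's axis, x along the handle's width, y through its thickness. The handle is a flat paddle 64 mm wide (x), 20 thick (y), 44 tall; this point is on the key's axis, 82 mm above its lower rim, 22 below its top. Below it: an 18 mm round shaft, then a steel socket 39 mm square, 32 tall
- key_mouth (a point): same key and axes: centre of the open lower rim of its socket. The opening is 28 x 28 mm, 24 mm deep, sides parallel to the key's x and y. It fits the screw's 24 mm head in any of four yaws, with 2 mm play each side (about 0.18 rad of free turn either way)
- screw_seat (a point): clamp screw: centre of the top face of its dark round disc (80 mm in diameter, 6 mm thick), on the vertical screw axis, 52 mm above the bench. The rim of the key rests on this face when fully down. The axes turn with the screw: z up, x along the yellow pointer on the disc. The screw cannot move sideways; it sinks 1.5 mm per rad of clockwise turn
- screw_top (a point): same screw and axes: centre of the top of its square brass head, 20 mm above the disc. The head is 24 x 24 mm, sides parallel to x and y, its top 4 mm narrowed to 20 x 20 mm
- screw (a joint): turn of the clamp screw in rad, growing clockwise seen from above; between -0.2 and 0.2 at the start; the yellow pointer points at the green mark at 1.0. It stays where it is left, turns stiffly (about 0.12 N m), and has no stop at the mark
- mark (a point): middle of the green mark, a bar 22 mm long on the aluminium plate of the beige fixture, 54 mm from the screw axis. The fixture is fixed, 190 x 160 mm and 40 mm high, with the screw at its centre
- bottle_mid (a point): loose pale bottle with a blue cap, 66 mm in diameter, 130 mm tall: its centre. Leave it alone
- beaker_mid (a point): loose white plastic beaker, 72 mm in diameter, 90 mm tall: its centre. Leave it alone
- jar_mid (a point): loose amber jar, 72 mm in diameter, 80 mm tall: its centre. Leave it alone
- wrench_mid (a point): loose wrench 170 mm long lying flat: its middle. Leave it alone
Mind the look-alikes: they are no part of the job. Of the things that look like the part that bears key_grip, take the one that is farthest from the robot's base at the start.

How it is judged:
On the way:
1. the key stands upright and fully down over the screw head before the screw is turned (horizontal distance between key_mouth and screw_seat below 0.005 m and z of key_mouth in the frame of screw_seat below 0.006 m and angle between key_mouth's own z axis and vertical below 0.09 rad and value of joint screw below 0.3 rad), for 0.2 s.
At the end, for the whole second after the job is handed in: The pointer is within 0.2 rad (about 11 degrees) of the green mark (joint 0.8 to 1.2), the screw is at rest, and the key stands released on the screw: within 5 mm of its axis, its rim within 6 mm of the disc, tilted less than 0.09 rad (value of joint screw between 0.8 and 1.2 rad and horizontal distance between key_mouth and screw_seat below 0.005 m and z of key_mouth in the frame of screw_seat below 0.006 m and angle between key_mouth's own z axis and vertical below 0.09 rad and velocity of joint screw between -0.05 and 0.05 rad/s); the robot touches nothing.
It fails at once if the screw is turned on (joint above 0.35) without the key square and down on it: more than 6 mm off the axis, more than 12 mm above the disc, or tilted more than 0.12 rad (value of joint screw above 0.35 rad and (horizontal distance between key_mouth and screw_seat above 0.006 m or z of key_mouth in the frame of screw_seat above 0.012 m or angle between key_mouth's own z axis and vertical above 0.12 rad)).
It fails at once if the bottle, beaker, jar or wrench is moved more than 30 mm (distance of any of bottle_mid, beaker_mid, jar_mid, wrench_mid from where it was at the start of the episode above 0.03 m).
It also fails if it takes over 51 s, if anything falls off the work surface, if the arm or the gripper's body presses on something with over 40 N, if the wrist force passes 120 N, or if a joint passes its speed limit or range.

## Working session

There is one attempt and no reset: what is moved stays moved. The work goes in short steps, Python scripts to look and compute and a tool call to move; the robot and the scene stay as the last step left them, time stands still between calls to the robot, and variables do not carry over. Pictures are saved under pics/ and viewed, at most 10 in all, crops included, and the job is handed in when it is done.

Besides the shell and the picture viewer there is one more tool, called after "Emit:" by a JSON object that holds its "fn" and its "kwargs", one argument or row to a line. move_arm: Moves the arm, as the interface text tells. Its arguments: {"type":"object","properties":{"motion":{"type":"array","items":{"type":"array","items":{"type":"number"}}},"newtons":{"type":"number"}},"required":["motion"]}

```bash
mkdir -p pics
cat > h.py <<'E'
import numpy as np,cv2
from plant import r,eyes,finish_job
def ray(s,u,v):
    K=s["intrinsics"];T=s["world_to_cam"];R=T[:3,:3];t=T[:3,3]
    return -R.T@t, R.T@np.linalg.inv(K)@np.array([u,v,1.])
def onz(s,u,v,z):
    o,d=ray(s,u,v);return o+d*(z-o[2])/d[2]
def dep(s,u,v):
    o,d=ray(s,u,v);return o+d*s["z_map"][int(v),int(u)]
def cloud(s):
    v,u=np.mgrid[:400,:640];o=ray(s,0,0)[0];K=s["intrinsics"];R=s["world_to_cam"][:3,:3]
    p=np.stack([u,v,np.ones_like(u)],-1)@np.linalg.inv(K).T
    return (p*s["z_map"][...,None])@R+o
def save(s,n,box=None,k=1):
    f=s["frame"]
    if box: f=f[box[1]:box[3],box[0]:box[2]]
    cv2.imwrite("pics/"+n,cv2.resize(f[...,::-1],None,fx=k,fy=k,interpolation=cv2.INTER_CUBIC))
E
python3 - <<'E'
from h import *
ims=[]
for n in("scene","top"):
    s=eyes.snapshot(n);save(s,n+".png");np.savez(n,**s)
    C=cloud(s);h=cv2.cvtColor(s["frame"],cv2.COLOR_RGB2HSV)
    m=(((h[...,0]<8)|(h[...,0]>172))&(h[...,1]>130)&(h[...,2]>60)).astype(np.uint8)
    k,l,st,c=cv2.connectedComponentsWithStats(m)
    for i in range(1,k):
        if st[i,4]>40: print(n,st[i],c[i].round(),np.median(C[l==i],0).round(3), C[l==i].max(0).round(3))
print(r.get_state())
E
```

```text
scene [    0     0   106   298 20020] [ 38. 129.] [ 0.065 -1.097  0.023] [ 1.334 -0.05   0.671]
scene [429   0  20   3  46] [439.   1.] [-2.244  1.035  0.12 ] [-2.208  1.113  0.132]
scene [496   0  15   4  45] [503.   1.] [-2.241  1.588  0.123] [-2.205  1.66   0.138]
scene [529   0  23   4  75] [540.   2.] [-2.233  1.909  0.124] [-2.207  2.018  0.141]
scene [137   4   9   9  41] [141.   8.] [-2.24  -1.604  0.043] [ 1.334 -0.05   0.671]
scene [147   4  31   9 197] [162.   8.] [-2.24  -1.425  0.044] [ 1.334 -0.05   0.671]
scene [181   5  25   8 135] [194.   9.] [-2.241 -1.133  0.041] [-2.201 -1.029  0.072]
scene [421   7  20   9 130] [430.  10.] [-2.24   0.967  0.046] [-2.21   1.057  0.076]
scene [478   7  29   9 166] [492.  11.] [-2.237  1.515  0.044] [-2.19   1.641  0.079]
scene [509   8  31   9 197] [524.  12.] [-2.237  1.792  0.042] [1.334 1.936 0.671]
scene [541   8  24   9 147] [553.  12.] [-2.239  2.056  0.041] [1.334 2.162 0.671]
scene [141  16  24   9 141] [152.  20.] [-2.239 -1.541 -0.056] [-2.192 -1.427 -0.021]
scene [167  16  29   9 130] [179.  20.] [-2.241 -1.298 -0.052] [
[... 2392 characters left out ...]
, 'q': array([ 1.20881871,  0.68990345, -0.19456406,  1.56621904,  0.15727707,
        0.9025027 , -0.21510973]), 'qd': array([ 0.00050896, -0.0006515 ,  0.00043168, -0.00455566, -0.00086829,
        0.00014167, -0.00083913]), 'joint_torque': array([-3.34018689e-03, -5.28504145e+01, -1.27165888e+00, -1.53837615e+01,
       -5.26222587e-02,  2.02019452e-03,  5.22093114e-05]), 'tool_pos': array([ 0.24072469, -0.57617266,  0.23799486]), 'eef_rot': array([ 9.80475261e-01,  1.96640759e-01, -1.97362577e-04, -7.96959668e-04]), 'contact_force': array([-0.49907234,  0.18036234, -0.52804793]), 'moment': array([-0.01096167, -0.03476839,  0.01230319]), 'finger_force': 0.0, 'opening': 1.0020466021125438}
```

View pics/scene.png

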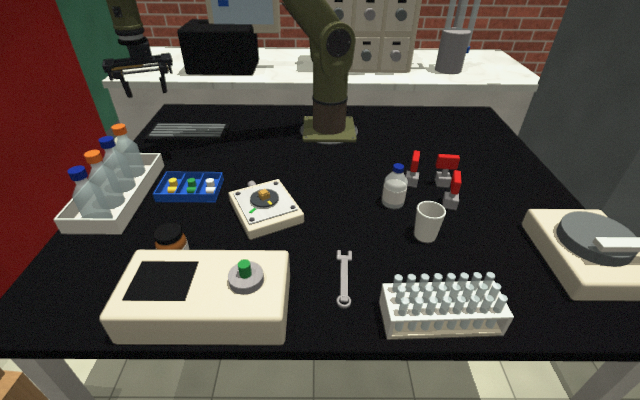

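View pics/top.png

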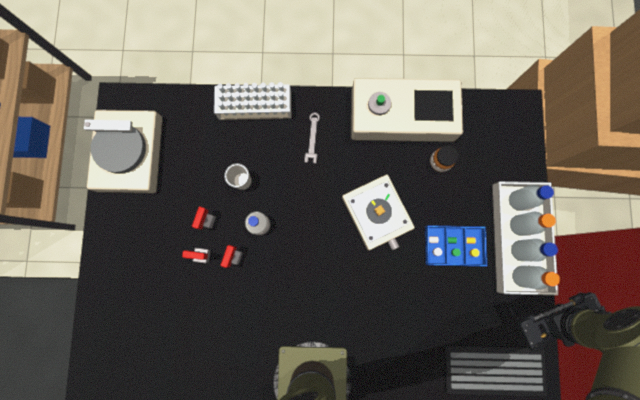

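Run:
```python
from h import *
s=dict(np.load("top.npz"));save(s,"crop.png",(160,150,420,275),3)
C=cloud(s);h=cv2.cvtColor(s["frame"],cv2.COLOR_RGB2HSV)
m=(((h[...,0]<8)|(h[...,0]>172))&(h[...,1]>130)&(h[...,2]>60)).astype(np.uint8)
k,l,st,c=cv2.connectedComponentsWithStats(m)
for i in range(1,k):
    if st[i,4]<100 or st[i,4]>400: continue
    q=(l==i)&(abs(C[...,2]-.104)<.008);P=C[q]
    print(c[i].round(),P.mean(0).round(4),np.hypot(*P.mean(0)[:2]),cv2.minAreaRect((P[:,:2]*1000).astype(np.float32)))
# bottle, beaker, jar, screw
for n,(u,v) in dict(bottle=(257,222),beaker=(237,176),screw=(379,210)).items(): print(n,dep(s,u,v).round(3))
x,y=C[...,0],C[...,1]
b=(np.hypot(x-.5,y+.08)<.15)
for n,a,z in(("yellow",(20,33),.055),("green",(45,75),.04)):
    q=b&(h[...,0]>=a[0])&(h[...,0]<=a[1])&(h[...,1]>120)&(h[...,2]>90)
    k,l,st,c=cv2.connectedComponentsWithStats(q.astype(np.uint8))
    for i in range(1,k):
        if st[i,4]>3: print(n,st[i],c[i].round(1),onz(s,*c[i],z).round(4),np.median(C[l==i],0).round(3))
```

```text
[199. 218.] [0.4837 0.3464 0.1034] 0.5949036308840822 ((484.1041259765625, 347.07318115234375), (19.620405197143555, 63.427345275878906), 74.12522888183594)
[228. 256.] [0.3722 0.2547 0.1032] 0.4510083299018736 ((372.3147888183594, 255.42051696777344), (21.294836044311523, 63.979984283447266), 73.85226440429688)
[193. 255.] [0.3739 0.3545 0.1036] 0.515226791986736 ((373.31280517578125, 354.7461853027344), (62.503292083740234, 19.854188919067383), 84.12220001220703)
bottle [0.471 0.167 0.131]
beaker [0.631 0.259 0.005]
screw [ 0.52  -0.194  0.07 ]
yellow [372 201   4   4  12] [373.3 202.7] [ 0.5447 -0.1786  0.055 ] [ 0.544 -0.178  0.053]
yellow [376 206   7   8  35] [379.3 209.6] [ 0.5235 -0.1969  0.055 ] [ 0.52  -0.194  0.072]
```

View pics/crop.png

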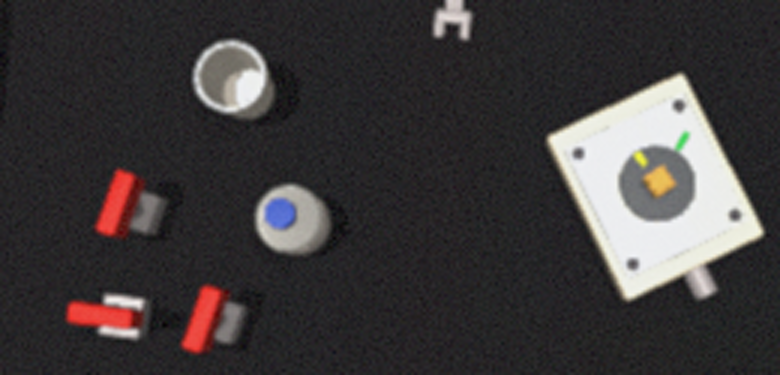

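Candidates in the top image: key A at (199,218), key B at (228,256), and a fork-ended one at (193,255). The fork-ended tool is not a socket key. Of the two socket keys, A is 0.595 m from the base and B 0.451 m, so A is the one to take; the crop confirms its grey square socket. In the crop, the yellow pointer is at about (641,158), the screw head at (659,181) and the green mark at (683,140).

On the way to the key I'll stop over the screw for a wrist picture.

```bash
cat >> h.py <<'E'
from scipy.spatial.transform import Rotation as Ro
def go(pos,yaw,st=None):
    """shift mm & turn deg for tool-down pose with tool x at world yaw (deg)"""
    st=st or r.get_state();R=Ro.from_quat(st["eef_rot"])
    T=Ro.from_euler("z",yaw,degrees=True)*Ro.from_euler("x",180,degrees=True)
    print("shift",(R.inv().apply(np.array(pos)-st["tool_pos"])*1000).round(1),"turn",(R.inv()*T).as_rotvec(degrees=True).round(2),"yaw",np.degrees(np.arctan2(*R.as_matrix()[1::-1,0])).round(2),"q",st["q"].round(2),st["tool_pos"].round(4),st["clock"])
E
python3 -c "
from h import *
go([.46,-.2,.32],75)"
```

```text
shift [ 347.4 -262.7  -81.6] turn [-9.000e-02 -4.000e-02 -5.232e+01] yaw 22.68 q [ 1.21  0.69 -0.19  1.57  0.16  0.9  -0.22] [ 0.2407 -0.5762  0.238 ] 0.1
```

Emit:
{"fn": "move_arm", "kwargs": {
  "motion": [
    [15,-10,-60,0,0,-10,0],
    [60,-45,-80,0,0,-20,0],
    [105,-80,-82,0,0,-30,0],
    [150,-115,-82,0,0,-40,0],
    [195,-150,-82,0,0,-50,0]
  ]
}}

```text
clock: 0.72
tool_pos: [0.3635, -0.3614, 0.3207]
eef_rot: [0.804, 0.595, -0.0, -0.0]
contact_force: [0.5, -0.1, -0.8]
opening: 1.002
finger_force: 0.0
```

```bash
python3 -c "
from h import *
go([.46,-.2,.32],123)"
```

```text
shift [182.5  45.1   0.6] turn [-1.e-02  0.e+00 -5.e+01] yaw 73.0 q [ 1.01  0.47 -0.48  1.78  0.26  0.96  0.12] [ 0.3635 -0.3614  0.3207] 0.725
```

Emit:
{"fn": "move_arm", "kwargs": {
  "motion": [
    [37,9,0,0,0,-10,0],
    [73,18,0,0,0,-20,0],
    [110,27,0,0,0,-30,0],
    [146,36,0,0,0,-40,0],
    [182,45,0,0,0,-50,0]
  ]
}}

```text
clock: 1.35
tool_pos: [0.4604, -0.2018, 0.3205]
eef_rot: [0.477, 0.879, -0.0, -0.0]
contact_force: [0.3, -0.5, 0.5]
opening: 0.993
finger_force: 0.0
```

Run:
```python
from h import *
s=eyes.snapshot("wrist");np.savez("w1",**s);save(s,"w1.png")
go([.484,.346,.32],164)
```

```text
shift [439.4 318.1   3.4] turn [ 3.100e-01  1.000e-02 -4.027e+01] yaw 123.73 q [ 0.79  0.5  -0.74  1.8   0.39  1.    0.48] [ 0.4634 -0.1961  0.3211] 1.4
```

View pics/w1.png

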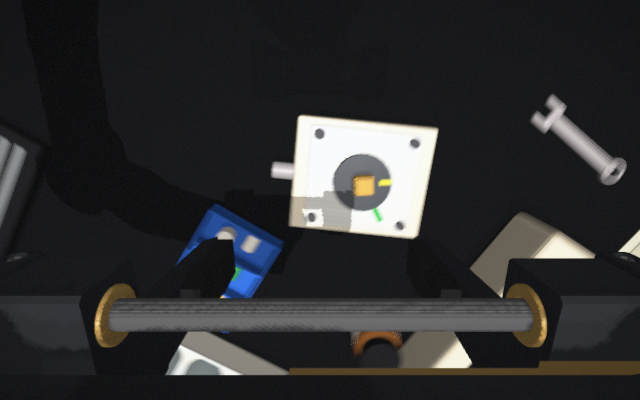

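The wrist view shows the fixture with the brass head at (364,187), the pointer at (385,183) and the green mark at (378,214). Measuring from it now.

```bash
cat >> h.py <<'E'
def screw(s,c0=(.52,-.196)):
    C=cloud(s);h=cv2.cvtColor(s["frame"],cv2.COLOR_RGB2HSV).astype(int);x,y,z=np.moveaxis(C,-1,0);rr=np.hypot(x-c0[0],y-c0[1])
    top=(rr<.025)&(z>.064)&(z<.08)&(h[...,1]>100);P=C[top]
    print("head",top.sum(),P.mean(0).round(4),cv2.minAreaRect((P[:,:2]*1e4).astype(np.float32)))
    H=P.mean(0)
    d=(rr<.06)&(z>.047)&(z<.058);D=C[d]
    (cx,cy),R=cv2.minEnclosingCircle((D[:,:2]*1e3).astype(np.float32));c=np.array([cx,cy])/1e3
    print("disc",d.sum(),c.round(4),R)
    for n,a,zz in(("yellow",(23,35),.053),("green",(45,75),.041)):
        q=(rr<.075)&(h[...,0]>=a[0])&(h[...,0]<=a[1])&(h[...,1]>120)&(h[...,2]>90)&(z<.058)&((rr>.017))
        if q.sum()<3: print(n,"none");continue
        v,u=np.nonzero(q);p=onz(s,u.mean(),v.mean(),zz)
        for b in (H[:2],c): print(n,q.sum(),(u.mean().round(1),v.mean().round(1)),p.round(4),"yaw",np.degrees(np.arctan2(*(p[:2]-b)[::-1])).round(1),"r",np.hypot(*(p[:2]-b)).round(4))
E
python3 - <<'E'
from h import *
for n in("w1","top"): print(n);screw(dict(np.load(n+".npz")))
E
```

```text
w1
head 324 [ 0.52   -0.1946  0.0718] ((5207.03662109375, -1954.57080078125), (235.81951904296875, 223.37294006347656), 35.98881912231445)
disc 2276 [ 0.5214 -0.1962] 40.03183364868164
yellow 58 (np.float64(384.1), np.float64(182.1)) [ 0.5461 -0.1766  0.053 ] yaw 34.8 r 0.0317
yellow 58 (np.float64(384.1), np.float64(182.1)) [ 0.5461 -0.1766  0.053 ] yaw 38.5 r 0.0316
green 29 (np.float64(376.8), np.float64(213.8)) [ 0.5685 -0.2207  0.041 ] yaw -28.3 r 0.055
green 29 (np.float64(376.8), np.float64(213.8)) [ 0.5685 -0.2207  0.041 ] yaw -27.5 r 0.0531
top
head 62 [ 0.52   -0.1949  0.0708] ((5204.365234375, -1954.40771484375), (235.7905731201172, 240.5988006591797), 34.30267333984375)
disc 430 [ 0.5252 -0.185 ] 50.61057662963867
yellow 12 (np.float64(373.3), np.float64(202.7)) [ 0.545  -0.1788  0.053 ] yaw 32.8 r 0.0297
yellow 12 (np.float64(373.3), np.float64(202.7)) [ 0.545  -0.1788  0.053 ] yaw 17.2 r 0.0208
green 8 (np.float64(386.9), np.float64(196.6)) [ 0.5666 -0.2226  0.041 ] yaw -30.7 r 0.0542
green 8 (np.float64(386.9), np.float64(196.6)) [ 0.5666 -0.2226  0.041 ] yaw -42.3 r 0.056
```

Emit:
{"fn": "move_arm", "kwargs": {
  "motion": [
    [60,0,0,0,0,-8,0],
    [110,35,0,0,0,-16,0],
    [150,75,0,0,0,-24,0],
    [190,115,0,0,0,-32,0],
    [230,155,0,0,0,-40,0]
  ]
}}

```text
clock: 2.02
tool_pos: [0.4666, 0.0757, 0.3205]
eef_rot: [0.149, 0.989, -0.0, -0.0]
contact_force: [1.2, -0.6, -0.0]
opening: 0.996
finger_force: 0.0
```

```bash
python3 -c "
from h import *
go([.44,.31,.30],164)"
```

```text
shift [ 94.5 216.1  20.4] turn [-0.04  0.   -1.14] yaw 162.86 q [ 0.35  0.5  -0.94  1.87  0.48  1.01  0.48] [0.4666 0.0757 0.3205] 2.025
```

Emit:
{"fn": "move_arm", "kwargs": {
  "motion": [
    [25,55,0,0,0,0,0],
    [50,110,0,0,0,0,0],
    [75,165,0,0,0,0,0],
    [100,220,0,0,0,-1,0],
    [115,264,0,0,0,-1,0]
  ]
}}

```text
clock: 2.65
tool_pos: [0.4342, 0.3631, 0.3205]
eef_rot: [0.141, 0.99, -0.0, -0.0]
contact_force: [1.3, 0.2, -0.7]
opening: 1.001
finger_force: 0.0
```

Emit:
{"fn": "move_arm", "kwargs": {
  "motion": [
    [0,0,0,0,0,0,0]
  ]
}}

```text
clock: 2.78
tool_pos: [0.4334, 0.3646, 0.3205]
eef_rot: [0.139, 0.99, 0.001, -0.001]
contact_force: [0.1, -0.8, -0.2]
opening: 1.002
finger_force: 0.0
```

Run:
```python
from h import *
s=eyes.snapshot("wrist");np.savez("w2",**s);save(s,"w2.png")
C=cloud(s);h=cv2.cvtColor(s["frame"],cv2.COLOR_RGB2HSV)
m=((h[...,0]<8)|(h[...,0]>172))&(h[...,1]>130)&(h[...,2]>40)&(np.hypot(C[...,0]-.484,C[...,1]-.346)<.06)
for lo in(.09,.098):
    P=C[m&(C[...,2]>lo)&(C[...,2]<.112)]
    print(len(P),P.mean(0).round(4),cv2.minAreaRect((P[:,:2]*1e3).astype(np.float32)))
go([.484,.346,.2],164)
```

```text
788 [0.4824 0.3479 0.1039] ((484.0299072265625, 347.79071044921875), (18.716398239135742, 63.28970718383789), 73.73031616210938)
766 [0.4832 0.3477 0.1042] ((484.0688781738281, 347.7793273925781), (18.716398239135742, 63.208499908447266), 73.73031616210938)
shift [-52.   -1.2 120.1] turn [-0.05 -0.05 -0.19] yaw 163.81 q [-0.28  0.63 -0.87  1.62  0.51  1.14  0.01] [0.4345 0.3617 0.3201] 2.825
```

View pics/w2.png

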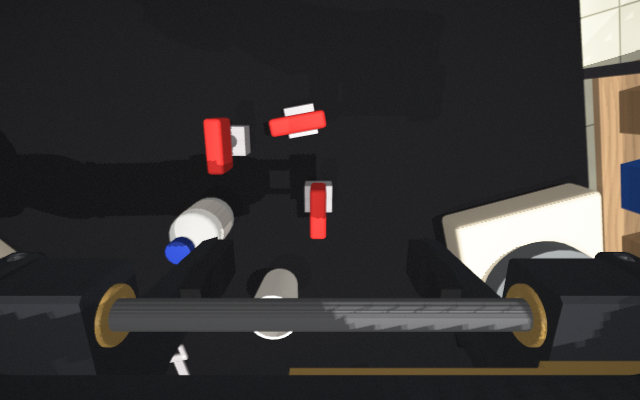

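The chosen key's handle is at (318,210), between where the fingers will come down. The other socket key is at (218,146), the fork-ended tool at (298,122), the bottle at (200,230) and the beaker at (275,305). Approaching.

Emit:
{"fn": "move_arm", "kwargs": {
  "motion": [
    [-26,0,40,0,0,0,0],
    [-51,0,85,0,0,0,0],
    [-51,0,130,0,0,0,0],
    [-51,0,165,0,0,0,0],
    [-51,0,165,0,0,0,0]
  ]
}}

```text
clock: 3.45
tool_pos: [0.4839, 0.3425, 0.1533]
eef_rot: [0.143, 0.99, -0.003, -0.002]
contact_force: [-0.2, 0.2, 1.0]
opening: 1.001
finger_force: 0.0
```

```bash
python3 -c "
from h import *
go([.484,.3477,.063],163.7)"
```

```text
shift [ 1.2  5.7 90.2] turn [-0.38 -0.12 -0.15] yaw 163.55 q [-0.3   0.85 -0.73  1.72  0.72  0.87 -0.07] [0.4839 0.3425 0.1533] 3.45
```

Emit:
{"fn": "move_arm", "kwargs": {
  "motion": [
    [0,0,0,0,0,0,0],
    [0,0,0,0,0,0,0]
  ]
}}

```text
clock: 3.7
tool_pos: [0.4851, 0.347, 0.1576]
eef_rot: [0.142, 0.99, 0.001, 0.001]
contact_force: [0.0, 0.6, -0.0]
opening: 1.0
finger_force: 0.0
```

```bash
python3 -c "
from h import *
go([.484,.3477,.063],163.7)"
```

```text
shift [ 1.5  0.2 94.6] turn [ 0.14  0.1  -0.05] yaw 163.65 q [-0.3   0.85 -0.73  1.72  0.72  0.87 -0.07] [0.4851 0.347  0.1576] 3.7
```

Emit:
{"fn": "move_arm", "kwargs": {
  "motion": [
    [1,0,40,0,0,0,0],
    [1,0,75,0,0,0,0],
    [1,0,93,0,0,0,0],
    [1,0,93,0,0,0,0],
    [1,0,93,0,0,0,0]
  ]
}}

```text
clock: 4.32
tool_pos: [0.484, 0.3477, 0.0641]
eef_rot: [0.142, 0.99, 0.001, 0.001]
contact_force: [0.0, -0.7, -0.2]
opening: 0.995
finger_force: 0.0
```

Emit:
{"fn": "move_arm", "kwargs": {
  "motion": [
    [0,0,0,0,0,0,0.8],
    [0,0,0,0,0,0,1],
    [0,0,0,0,0,0,1],
    [0,0,0,0,0,0,1],
    [0,0,0,0,0,0,1]
  ],
  "newtons": 35
}}

```text
clock: 4.95
tool_pos: [0.4833, 0.3467, 0.0627]
eef_rot: [0.142, 0.99, -0.0, -0.0]
contact_force: [0.4, -0.1, -0.3]
opening: 0.457
finger_force: 0.0
```

Emit:
{"fn": "move_arm", "kwargs": {
  "motion": [
    [0,0,0,0,0,0,1],
    [0,0,0,0,0,0,1],
    [0,0,0,0,0,0,1],
    [0,0,0,0,0,0,1],
    [0,0,0,0,0,0,1]
  ]
}}

```text
clock: 5.58
tool_pos: [0.4833, 0.3469, 0.0626]
eef_rot: [0.142, 0.99, 0.0, -0.0]
contact_force: [-0.3, 0.1, -1.9]
opening: 0.226
finger_force: 35.0
```

```bash
python3 -c "
from h import *
s=r.get_state();print(s['opening'],s['finger_force'])
go([.484,.3477,.063],163.7)"
```

```text
0.22618836937680578 34.96568029979244
shift [-0.4  1.  -0.4] turn [ 0.01 -0.   -0.02] yaw 163.68 q [-0.35  0.97 -0.63  1.77  0.85  0.7  -0.18] [0.4833 0.3469 0.0626] 5.575
```

Emit:
{"fn": "move_arm", "kwargs": {
  "motion": [
    [0,0,-25,0,0,0,1],
    [0,0,-70,0,0,0,1],
    [0,0,-120,0,0,0,1],
    [0,0,-165,0,0,0,1],
    [0,0,-190,0,0,0,1]
  ]
}}

```text
clock: 6.2
tool_pos: [0.4834, 0.3468, 0.2548]
eef_rot: [0.142, 0.99, 0.0, 0.001]
contact_force: [0.5, 0.1, -2.8]
opening: 0.222
finger_force: 35.0
```

```bash
python3 -c "
from h import *
go([.5207,-.1955,.26],125.5)"
```

```text
shift [-188.2 -510.    -5.6] turn [ 0.08  0.04 38.18] yaw 163.68 q [-0.26  0.73 -0.82  1.62  0.6   1.05  0.04] [0.4834 0.3468 0.2548] 6.2
```

Emit:
{"fn": "move_arm", "kwargs": {
  "motion": [
    [-10,-28,0,0,0,2,1],
    [-26,-70,0,0,0,6,1],
    [-42,-114,0,0,0,10,1],
    [-58,-158,0,0,0,14,1],
    [-75,-204,0,0,0,18,1]
  ]
}}

```text
clock: 6.82
tool_pos: [0.4973, 0.128, 0.2523]
eef_rot: [0.296, 0.955, -0.001, -0.0]
contact_force: [0.6, -0.3, -3.0]
opening: 0.224
finger_force: 35.1
```

```bash
python3 -c "
from h import *
go([.5207,-.1955,.25],125.5)"
```

```text
shift [-202.2 -253.6    2.6] turn [-9.000e-02 -1.000e-02  2.007e+01] yaw 145.57 q [ 0.13  0.62 -0.78  1.86  0.55  0.89  0.06] [0.4973 0.128  0.2523] 6.825
```

Emit:
{"fn": "move_arm", "kwargs": {
  "motion": [
    [-40,-50,0,0,0,4,1],
    [-80,-100,0,0,0,8,1],
    [-120,-150,0,0,0,12,1],
    [-160,-200,0,0,0,16,1],
    [-188,-236,0,0,0,20,1]
  ]
}}

```text
clock: 7.45
tool_pos: [0.519, -0.1741, 0.2522]
eef_rot: [0.458, 0.889, -0.001, -0.001]
contact_force: [0.4, -0.1, -2.9]
opening: 0.221
finger_force: 35.0
```

Emit:
{"fn": "move_arm", "kwargs": {
  "motion": [
    [0,0,0,0,0,0,1],
    [0,0,0,0,0,0,1],
    [0,0,0,0,0,0,1]
  ]
}}

```text
clock: 7.82
tool_pos: [0.5201, -0.1691, 0.2528]
eef_rot: [0.455, 0.89, 0.0, -0.0]
contact_force: [-0.3, -0.0, -2.7]
opening: 0.225
finger_force: 35.0
```

Run:
```python
from h import *
go([.5207,-.1955,.15],125.5)
s=eyes.snapshot("wrist");np.savez("w3",**s);screw(s)
s2=eyes.snapshot("scene")
f=s["frame"][100:320,220:480];g=s2["frame"][80:260,180:340]
f=cv2.resize(f,(390,330));g=cv2.resize(g,(390,330));cv2.imwrite("pics/w3.png",np.hstack([f,g])[...,::-1])
```

```text
shift [-21.9 -15.  102.8] turn [ 0.02 -0.05  0.37] yaw 125.87 q [ 0.65  0.64 -0.7   1.77  0.51  0.92  0.35] [ 0.5201 -0.1691  0.2528] 7.825
head 66 [ 0.5146 -0.1871  0.0677] ((5145.970703125, -1872.18896484375), (229.24356079101562, 21.596996307373047), 36.01924133300781)
disc 1913 [ 0.5211 -0.196 ] 39.7774658203125
yellow none
green none
```

View pics/w3.png

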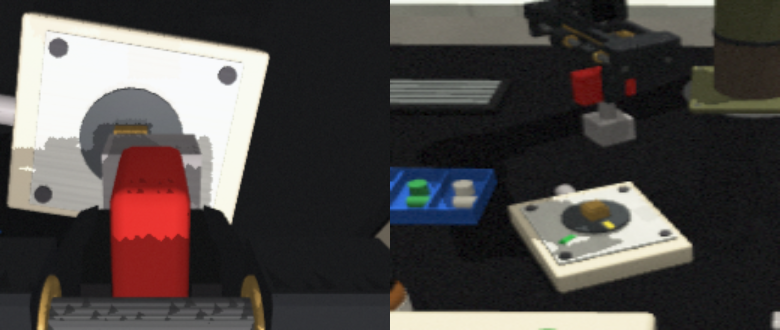

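Key is held upright; the head's front edge shows at left panel (130,128) with its yaw at 36°, and the disc centre is (0.521,-0.196). The key's yaw matches.

Emit:
{"fn": "move_arm", "kwargs": {
  "motion": [
    [-11,-8,15,0,0,0,1],
    [-22,-15,50,0,0,0,1],
    [-22,-15,85,0,0,0,1],
    [-22,-15,103,0,0,0,1],
    [-22,-15,103,0,0,0,1]
  ]
}}

```text
clock: 8.55
tool_pos: [0.52, -0.1976, 0.1484]
eef_rot: [0.456, 0.89, -0.0, -0.001]
contact_force: [-0.6, 0.7, -3.4]
opening: 0.222
finger_force: 35.0
```

Emit:
{"fn": "move_arm", "kwargs": {
  "motion": [
    [0,0,0,0,0,0,1],
    [0,0,0,0,0,0,1],
    [0,0,0,0,0,0,1]
  ]
}}

```text
clock: 8.93
tool_pos: [0.5213, -0.1978, 0.1506]
eef_rot: [0.456, 0.89, 0.0, 0.001]
contact_force: [0.5, 0.7, -3.5]
opening: 0.223
finger_force: 35.0
```

Run:
```python
from h import *
go([.5208,-.1962,.1146],126)
s=eyes.snapshot("wrist");screw(s)
s2=eyes.snapshot("scene")
f=s["frame"][100:320,220:480];g=s2["frame"][150:240,220:310]
f=cv2.resize(f,(390,330));g=cv2.resize(g,(390,330));cv2.imwrite("pics/w4.png",np.hstack([f,g])[...,::-1])
```

```text
shift [ 1.6  0.5 36. ] turn [ 0.05  0.08 -0.32] yaw 125.68 q [ 0.63  0.78 -0.6   1.84  0.65  0.72  0.28] [ 0.5213 -0.1978  0.1506] 8.925
head 46 [ 0.5142 -0.1866  0.0663] ((5144.63330078125, -1864.9217529296875), (235.99142456054688, 5.82182502746582), 35.86157989501953)
disc 3957 [ 0.5214 -0.196 ] 39.901771545410156
yellow 150 (np.float64(361.0), np.float64(197.9)) [ 0.5473 -0.1775  0.053 ] yaw 15.3 r 0.0343
yellow 150 (np.float64(361.0), np.float64(197.9)) [ 0.5473 -0.1775  0.053 ] yaw 35.5 r 0.0318
green none
```

View pics/w4.png

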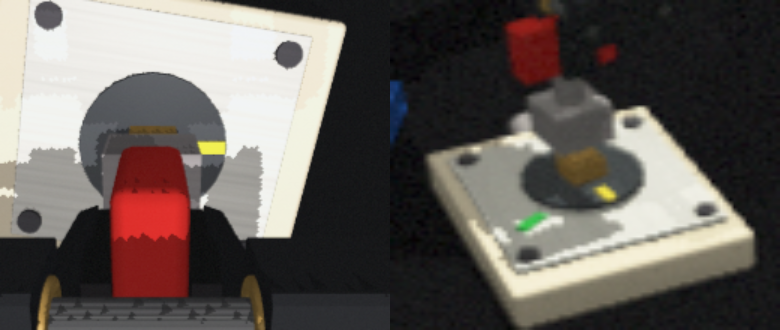

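The socket hangs directly above the brass head (right panel, socket (570,110) over head (582,165)). Lowering it.

Emit:
{"fn": "move_arm", "kwargs": {
  "motion": [
    [1,0,4,0,0,0,1],
    [1,0,9,0,0,0,1],
    [1,0,14,0,0,0,1],
    [1,0,18,0,0,0,1],
    [1,0,22,0,0,0,1]
  ]
}}

```text
clock: 9.65
tool_pos: [0.5202, -0.1968, 0.1274]
eef_rot: [0.456, 0.89, -0.0, -0.0]
contact_force: [0.6, 0.3, -2.9]
opening: 0.225
finger_force: 35.0
```

Emit:
{"fn": "move_arm", "kwargs": {
  "motion": [
    [0,0,4,0,0,0,1],
    [0,0,8,0,0,0,1],
    [0,0,11,0,0,0,1],
    [0,0,14,0,0,0,1],
    [0,0,14,0,0,0,1]
  ]
}}

```text
clock: 10.28
tool_pos: [0.5205, -0.1968, 0.1145]
eef_rot: [0.456, 0.89, -0.0, 0.001]
contact_force: [-1.4, 1.0, 3.9]
opening: 0.222
finger_force: 35.3
```

Run:
```python
from h import *
s=r.get_state();print(s['contact_force'],s['moment'])
go([.5208,-.1962,.1146],126)
```

```text
[-1.41659267  1.01954927  3.91235669] [-0.01706219  0.31262112  0.04138825]
shift [ 0.3  0.6 -0.1] turn [ 0.01  0.06 -0.31] yaw 125.69 q [ 0.6   0.83 -0.56  1.87  0.71  0.65  0.23] [ 0.5205 -0.1968  0.1145] 10.275
```

Emit:
{"fn": "move_arm", "kwargs": {
  "motion": [
    [0,0,0,0,0,0,1],
    [0,0,0,0,0,0,1],
    [0,0,0,0,0,0,1]
  ],
  "newtons": 45
}}

```text
clock: 10.65
tool_pos: [0.5205, -0.1969, 0.1144]
eef_rot: [0.456, 0.89, -0.0, 0.001]
contact_force: [-1.3, 1.0, 5.8]
opening: 0.224
finger_force: 45.3
```

Emit:
{"fn": "move_arm", "kwargs": {
  "motion": [
    [0,0,0,0,0,5,1],
    [0,0,0,0,0,10,1],
    [0,0,0.3,0,0,15,1],
    [0,0,0.5,0,0,20,1],
    [0,0,0.6,0,0,25,1]
  ]
}}

```text
clock: 11.28
tool_pos: [0.5204, -0.1967, 0.1139]
eef_rot: [0.639, 0.769, 0.0, 0.0]
contact_force: [-3.1, 0.3, 5.9]
opening: 0.223
finger_force: 45.3
```

Run:
```python
from h import *
s=r.get_state();print(s['contact_force'],s['moment'])
go([.5208,-.1962,.1146],126)
screw(eyes.snapshot("wrist"));screw(eyes.snapshot("top"))
```

```text
[-3.1033583   0.26142198  5.86129984] [0.08703811 0.49880438 0.0597707 ]
shift [ 0.4  0.4 -0.7] turn [ 2.000e-02  4.000e-02 -2.545e+01] yaw 100.55 q [ 0.54  0.81 -0.44  1.87  0.59  0.59 -0.1 ] [ 0.5204 -0.1967  0.1139] 11.275
head 21 [ 0.5161 -0.1788  0.0727] ((5152.5908203125, -1790.38623046875), (165.5878448486328, 5.275339126586914), 11.013620376586914)
disc 4766 [ 0.5216 -0.196 ] 39.91608428955078
yellow 184 (np.float64(366.5), np.float64(209.9)) [ 0.5517 -0.1874  0.053 ] yaw -13.5 r 0.0366
yellow 184 (np.float64(366.5), np.float64(209.9)) [ 0.5517 -0.1874  0.053 ] yaw 16.0 r 0.0313
green 81 (np.float64(379.4), np.float64(255.5)) [ 0.5721 -0.2251  0.041 ] yaw -39.5 r 0.0726
green 81 (np.float64(379.4), np.float64(255.5)) [ 0.5721 -0.2251  0.041 ] yaw -29.9 r 0.0582
head 1 [ 0.511  -0.1788  0.0699] ((5109.7021484375, -1788.4906005859375), (0.0, 0.0), 0.0)
disc 140 [ 0.5178 -0.1856] 37.12315368652344
yellow none
green none
```

Emit:
{"fn": "move_arm", "kwargs": {
  "motion": [
    [0,0,0,0,0,5,1],
    [0,0,0.2,0,0,10,1],
    [0,0,0.4,0,0,15,1],
    [0,0,0.5,0,0,20,1],
    [0,0,0.6,0,0,24,1]
  ]
}}

```text
clock: 12.0
tool_pos: [0.5202, -0.1964, 0.1133]
eef_rot: [0.785, 0.62, -0.0, 0.0]
contact_force: [-2.4, 1.4, 7.4]
opening: 0.226
finger_force: 45.3
```

Emit:
{"fn": "move_arm", "kwargs": {
  "motion": [
    [0,0,0,0,0,5,1],
    [0,0,0.2,0,0,10,1],
    [0,0,0.4,0,0,15,1],
    [0,0,0.5,0,0,20,1],
    [0,0,0.5,0,0,20,1]
  ]
}}

```text
clock: 12.62
tool_pos: [0.5201, -0.196, 0.1127]
eef_rot: [0.88, 0.475, -0.0, -0.0]
contact_force: [-2.9, 1.4, 7.7]
opening: 0.22
finger_force: 45.3
```

Run:
```python
from h import *
s=r.get_state();print(s['contact_force'],s['moment'])
go([.5208,-.1962,.1146],126)
s=eyes.snapshot("wrist");screw(s)
s2=eyes.snapshot("scene")
f=s["frame"][100:320,220:480];g=s2["frame"][150:240,220:310]
f=cv2.resize(f,(390,330));g=cv2.resize(g,(390,330));cv2.imwrite("pics/w5.png",np.hstack([f,g])[...,::-1])
```

```text
[-2.88173438  1.4438659   7.70895564] [0.39535742 0.65256678 0.0202836 ]
shift [ 0.3  0.7 -1.9] turn [-2.000e-02 -2.000e-02 -6.932e+01] yaw 56.68 q [ 0.42  0.79 -0.23  1.88  0.34  0.51 -0.63] [ 0.5201 -0.196   0.1127] 12.625
head 16 [ 0.5312 -0.181   0.0725] ((5307.3017578125, -1807.2032470703125), (5.543539524078369, 226.95159912109375), 56.84483337402344)
disc 4777 [ 0.5216 -0.1961] 39.85158920288086
yellow 179 (np.float64(362.3), np.float64(211.7)) [ 0.5464 -0.2098  0.053 ] yaw -62.2 r 0.0326
yellow 179 (np.float64(362.3), np.float64(211.7)) [ 0.5464 -0.2098  0.053 ] yaw -28.9 r 0.0283
green 319 (np.float64(395.5), np.float64(206.4)) [ 0.5678 -0.224   0.041 ] yaw -49.5 r 0.0565
green 319 (np.float64(395.5), np.float64(206.4)) [ 0.5678 -0.224   0.041 ] yaw -31.0 r 0.054
```

View pics/w5.png

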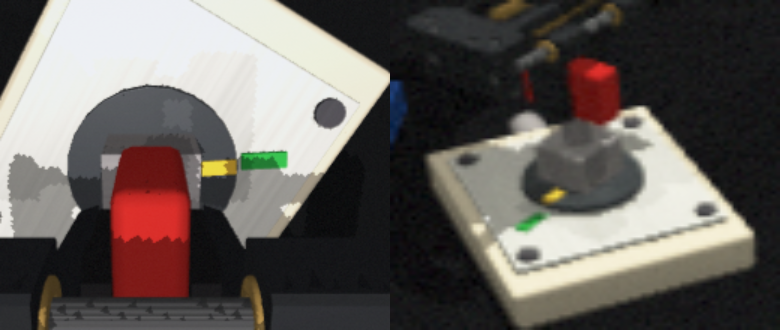

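The pointer (left panel (218,168)) lines up with the green mark (263,160) to within about 2–3°, and the key is fully down. Releasing.

Emit:
{"fn": "move_arm", "kwargs": {
  "motion": [
    [0,0,-0.5,0,0,0,0.7],
    [0,0,-0.5,0,0,0,0.5],
    [0,0,-0.5,0,0,0,0.2],
    [0,0,-0.5,0,0,0,0],
    [0,0,-0.5,0,0,0,0]
  ]
}}

```text
clock: 13.35
tool_pos: [0.5202, -0.1969, 0.1125]
eef_rot: [0.88, 0.475, -0.0, 0.0]
contact_force: [0.6, 0.5, 0.2]
opening: 0.726
finger_force: 0.0
```

Emit:
{"fn": "move_arm", "kwargs": {
  "motion": [
    [0,0,0,0,0,0,0],
    [0,0,0,0,0,0,0],
    [0,0,0,0,0,0,0],
    [0,0,0,0,0,0,0]
  ]
}}

```text
clock: 13.85
tool_pos: [0.5203, -0.1968, 0.1125]
eef_rot: [0.88, 0.475, 0.0, 0.0]
contact_force: [-0.3, -0.6, 0.2]
opening: 1.0
finger_force: 0.0
```

Emit:
{"fn": "move_arm", "kwargs": {
  "motion": [
    [0,0,-20,0,0,0,0],
    [0,0,-50,0,0,0,0],
    [0,0,-90,0,0,0,0],
    [0,0,-130,0,0,0,0],
    [40,0,-160,0,0,0,0]
  ]
}}

```text
clock: 14.48
tool_pos: [0.541, -0.1669, 0.2742]
eef_rot: [0.882, 0.472, -0.001, 0.001]
contact_force: [0.5, 0.8, -0.8]
opening: 1.0
finger_force: 0.0
```

Emit:
{"fn": "move_arm", "kwargs": {
  "motion": [
    [20,0,0,0,0,0,0],
    [20,0,0,0,0,0,0],
    [20,0,0,0,0,0,0],
    [20,0,0,0,0,0,0]
  ]
}}

```text
clock: 14.98
tool_pos: [0.5519, -0.1481, 0.2714]
eef_rot: [0.881, 0.474, -0.001, -0.0]
contact_force: [-0.3, 0.2, 0.0]
opening: 1.003
finger_force: 0.0
```

Run:
```python
from h import *
s=eyes.snapshot("wrist");screw(s)
C=cloud(s);h=cv2.cvtColor(s["frame"],cv2.COLOR_RGB2HSV)
m=((h[...,0]<8)|(h[...,0]>172))&(h[...,1]>130)&(h[...,2]>40)&(np.hypot(C[...,0]-.521,C[...,1]+.196)<.06)
P=C[m&(C[...,2]>.145)&(C[...,2]<.17)]
print(len(P),P.mean(0).round(4),P[:,2].std(),cv2.minAreaRect((P[:,:2]*1e3).astype(np.float32)))
s2=eyes.snapshot("scene")
f=s["frame"][60:320,200:510];g=s2["frame"][130:240,210:320]
f=cv2.resize(f,(390,330));g=cv2.resize(g,(390,330));cv2.imwrite("pics/w6.png",np.hstack([f,g])[...,::-1])
```

```text
head 1 [ 0.5234 -0.1765  0.0782] ((5233.6767578125, -1764.9324951171875), (0.0, 0.0), 0.0)
disc 1742 [ 0.5212 -0.196 ] 39.96712112426758
yellow none
green 95 (np.float64(363.7), np.float64(211.2)) [ 0.5674 -0.2239  0.041 ] yaw -47.1 r 0.0647
green 95 (np.float64(363.7), np.float64(211.2)) [ 0.5674 -0.2239  0.041 ] yaw -31.1 r 0.054
1329 [ 0.5219 -0.1939  0.1546] 0.0016199559232073799 ((520.4956665039062, -196.75474548339844), (64.01791381835938, 19.876110076904297), 56.174827575683594)
```

View pics/w6.png

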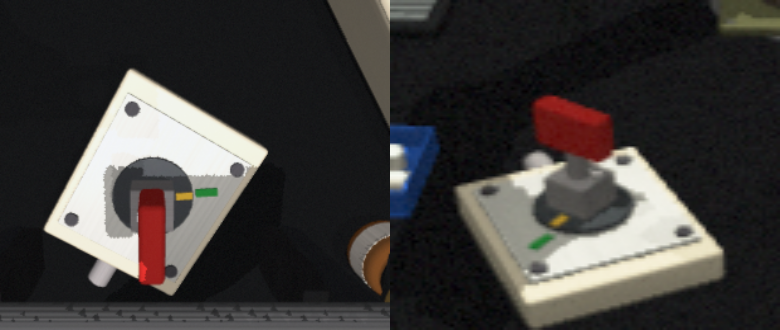

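The key stands upright and fully down: its top is at 0.1546 m, as expected. Its centre is about 1 mm off the axis. The pointer (left panel (183,197)) and green mark (205,192) are in line. Handing in.

```bash
python3 -c "
from h import *
print(finish_job())"
```

```text
the job is handed in; nothing more can be done
None
```

The job is handed in: the farther red-handled key stands released and fully down on the clamp screw, and the pointer is within about 3° of the green mark (limit 11°); the simulator returned no verdict.

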